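# Set the ratchet to tighten and clamp a coupling sleeve

## Task

Clamp the brass sleeve in the bench screw clamp: flip the direction lever on the ratchet head fully over to tightening (clockwise seen from above), then check it by swinging the handle anticlockwise right back to its stop, where it must click round freely without turning the screw. Only then tighten by working the handle clockwise in strokes until the sleeve is gripped firmly, at a steady push of about 12 N on the grip post; 15 N or more may crush it. Never back the screw off, leave the other things on the bench alone, and let go at the end.

Things in the scene. Friction and masses are not known exactly. Their poses are not given: they have to be found in the camera images.
- clamp: Bench screw clamp, fixed: grey base plate 130 x 200 x 18 mm, two steel columns of 24 mm diameter 78 mm either side (along its y), grey bridge with its top 142 mm above the bench. Origin on the bench under the upright screw axis; z up; the handle in its middle position (joint 0) points along its -x.
- clamp_axis (a point): Point on the upright screw axis, 150 mm above the bench, at the underside of the ratchet head. Head, handle, lever and screw all turn about this axis; axes as clamp. The steel head is 86 mm in diameter, its top 174 mm above the bench; in its middle a hexagon screw end, 23 mm over its corners, stands up to 208 mm.
- grip (a point): On the upright grip post at the outer end of the ratchet handle, 202 mm above the bench. The post is a black plastic cylinder of 18 mm diameter, 150 mm out from the screw axis, free from 172 mm (collar on the flat handle bar, 20 mm wide) up to 224 mm above the bench. It moves on a circle of 150 mm radius about the screw axis and does not spin on the bar.
- lever_fin (a point): Centre of the upright dark steel fin of the direction lever, 197 mm above the bench, 40 mm out from the screw axis on the side away from the handle. The fin is 16 mm long radially, 8 mm wide across, free from 182 to 209 mm above the bench. Push it sideways along its circle: sliding takes 2 to 3 N; past its stop the push begins to turn the handle (about 5 N or more).
- lever (a joint): Direction lever relative to the handle, rad, growing clockwise from above. 0 = loosening stop (fin 0.42 rad anticlockwise of the handle's line prolonged across the head); 0.84 = tightening stop (0.42 rad clockwise of it). Starts at or near 0, stays where left. Half-way it drives neither way; above 0.7 it drives the screw clockwise and free-wheels anticlockwise.
- handle (a joint): Ratchet handle, rad, growing clockwise from above, stops at -0.7 and 0.7; 0 = along -x of clamp. Starts near the middle and stays where left. Free-wheeling takes 1 to 2 N at the grip post, with a click every 0.31 rad (so up to 0.31 rad of a stroke is lost before it bites); driving the loose screw takes 4 to 7 N. After a stroke under load it springs back a little.
- screw (a joint): Clamp screw, rad, growing clockwise from above (tightening), 0 at the start; 1 rad lowers the shoe 4 mm. Once the shoe bears on the sleeve the push needed at the grip post rises by some 10 N per rad. Below 9 N: not gripped; 12 N: firmly gripped; from 15 N up: may be crushed. It holds where it is left, but gives back up to 0.4 rad when a firm push ends: firm all the same.
- shoe: Round black rubber shoe under the clamp's steel spindle, 60 mm in diameter, 10 mm thick; origin at the centre of its underside, 78 mm above the bench at the start and 1 to 4 mm above the sleeve (the gap varies). It moves straight down and does not turn.
- sleeve: Loose brass coupling sleeve standing upright in the clamp under the shoe: a tube of 48 mm outer and 36 mm inner diameter, 44 mm high; origin at the centre of its underside, z up. It already stands in the right place.
- parts_bin: Bystander: open grey plastic bin of fittings, 200 x 110 x 75 mm, origin under its centre. Leave it where it is.
- adaptor: Bystander: small stepped steel pipe adaptor standing upright, 42 mm in diameter and 52 mm high, origin under its centre. Leave it where it is.
- dust_cap: Bystander: round blue plastic dust cap, 52 mm in diameter and 18 mm high, origin under its centre. Leave it where it is.

How it is judged:
By the outcome, as a careful person would: the job done as asked, in the order asked, and still so for the second after the job is handed in, with the robot touching nothing.
It also fails if it takes over 72 s, if anything falls off the work surface, if the arm or the gripper's body presses on something with over 40 N, if the wrist force passes 120 N, or if a joint passes its speed limit or range.

## Robot

A 6-joint arm with a two-finger parallel gripper is mounted at the origin on the work surface. World frame = base frame: x ahead of the robot, y to its left, z up, the work surface at z = 0. Lengths are in mm, angles in rad, forces in N, time in s.
With the tool pointing down it reaches from about 400 to 925 mm from the base axis. Payload 12.5 kg.
Tool frame: the origin (TCP) lies between the finger pads; the fingertips stand 11 mm ahead of it and the grasp point (between the pads) lies 8 mm behind it; y points along the fingers, x is the direction in which the jaws open and shut, and the axes are right-handed (so a half turn about y gives the same grasp; the last joint's range is limited). The gripper opens to 95 mm and grips with 3 to 60 N. Pads are 20 mm wide; open, the fingers measure 119 mm over their backs; the gripper's body (75 mm by 180 mm) begins 59 mm behind the grasp point.
Start: joints at [1.039, 0.491, 1.559, -0, 1.092, -0.106], TCP at [258.142, 569.217, 225.661] pointing down, gripper open.
Joint ranges: [-3.1, 3.1], [-0.84, 2.19], [0.05, 2.79], [-1.13, 4.28], [0.06, 2.93], [-2.69, 2.69]. Speed limits (rad/s): [2.22, 2.22, 2.79, 3.14, 3.14, 3.14].

## Interface

Orientations are given as [roll, pitch, yaw] about the fixed x, y, z axes, in that order (R = Rz(yaw) Ry(pitch) Rx(roll)).
In Python, from cell import env gives the robot as it stands.
- The arm moves only by the tool jog_arm, never from a script. Its argument "series" is a list of rows, each an object of numbers: "dx", "dy", "dz": the shift along the world's x, y, z in m; "rx", "ry", "rz": the turn, a rotation vector about the world's x, y, z in degrees; "gripper": the opening, from 0 (shut) to 1 (fully open). A call has 1 to 12 rows; each row shifts and turns the commanded pose from where the row before left it; what a row does not reach is not made up. A row lasts 1/10 s, in which the tool goes at most 50 mm and 8.59 degrees, less where a joint would pass 70% of its speed; a pose out of reach is approached as far as the arm can. A call is refused whole if a number of a shift passes 0.05 or a number of a turn 8.59, either way. A call with a gripper value outside its range is refused whole. The fingers move at their own pace and stop on an object; the grip force is fixed at half the most. Time passes only in rows, so rows that do not move let the fingers close. It gives the time, the measured TCP pose, the force and the opening at its end, in the units of the state.
- env.state(): the state, without advancing time (a new reading comes with each control period).
- env.read_camera(name): name is "side" or "top"; returns the picture (480x640x3 uint8, red, green, blue); there is no depth.
- env.camera_info(name): a dict with "camera_matrix" (3x3 intrinsics, pixels), "k1" (the pictures are not rectified: a ray, as slopes to the right and down, at radius r is drawn at 1 + k1 r^2 times it, then the intrinsics apply), "R" (3x3) and "t" (3): a world point X has camera coordinates R X + t. Camera axes: x right, y down, z forward; pixel columns grow to the right and rows downward; lengths in mm; the calibration is good to about 2 mm. A picture is of the moment at which its call begins. camera_info takes no time and is no camera call.
- env.job_done(): hands the job in, once; it reports no verdict.
The state is a dict: "t": time; "joints": joint angles; "qvel": joint speeds; "tau": joint torques, N m; "eef_pos": TCP position; "tcp_rot": TCP orientation; "ft_force": force on the tool from outside, world axes, zero at the start; "moment": the same for the moment, N m; "opening": opening from 0.0 (shut) to 1.0 (fully open).
Only numpy, scipy, OpenCV 4.12 (cv2) and the standard library are available. Lean on these libraries where they do the work, as an engineer would, in place of code of your own. Each camera call takes 0.05 s, during which the arm holds its last target.

## Working session

There is one attempt and no reset: what is moved stays moved. The work goes in short steps, Python scripts to look and compute and a tool call to move; the robot and the scene stay as the last step left them, time stands still between calls to the robot, and variables do not carry over. Pictures are saved under pics/ and viewed, and the job is handed in when it is done.

Besides the shell and the picture viewer there is one more tool, called after ">>>" in YAML: its name, and indented under it one key for each argument. jog_arm: Moves the arm, as the interface text tells. Its arguments: {"type":"object","properties":{"series":{"type":"array"}},"required":["series"]}

```bash
ls; mkdir -p pics; python3 - <<'E'
from cell import env
import cv2
print(env.state())
for n in("side","top"):
    im=env.read_camera(n); cv2.imwrite(f"pics/{n}0.png",im[:,:,::-1]); print(env.camera_info(n))
E
```

```text
pics
{'t': 0.0, 'joints': array([ 1.03938606e+00,  4.91583946e-01,  1.55945749e+00, -1.05512507e-05,
        1.09167475e+00, -1.05613918e-01]), 'qvel': array([-1.30232959e-03,  1.19549950e-03, -2.33435430e-04, -1.15239324e-03,
        1.56377070e-05, -3.25148458e-04]), 'tau': array([ 3.25942392e-05, -6.12653518e+01, -2.58174241e+01,  6.92112115e-02,
        4.82312625e-02, -1.60038308e-04]), 'eef_pos': array([258.02673678, 569.00026609, 225.04381586]), 'tcp_rot': array([-1.57068719e+00,  1.11825975e-03,  1.14500491e+00]), 'ft_force': array([ 0.36722985, -0.1803198 ,  0.13909074]), 'moment': array([ 0.04511657, -0.02169506,  0.01007519]), 'opening': 0.9983236250125667}
{'camera_matrix': array([[484.37706453,   0.        , 318.75177033],
       [  0.        , 484.37706453, 245.22028378],
       [  0.        ,   0.        ,   1.        ]]), 'k1': 0.0006305329729662266, 'R': array([[ 0.80829481, -0.58841573,  0.02064987],
       [-0.3628097 , -0.52539377, -0.76963011],
       [ 0.46371178,  0.61459605, -0.638156  ]]), 't': array([-454.34811069,  312.26586297,  779.65780703])}
{'camera_matrix': array([[575.33474657,   0.        , 315.66487378],
       [  0.        , 575.33474657, 232.39351635],
       [  0.        ,   0.        ,   1.        ]]), 'k1': -0.13111266127836657, 'R': array([[ 0.01343236, -0.99990683, -0.00243013],
       [-0.99393381, -0.01308673, -0.10919849],
       [ 0.10915651,  0.00388218, -0.99401699]]), 't': array([  -3.42313498,  578.97576354, 1376.10679568])}
```

View pics/side0.png

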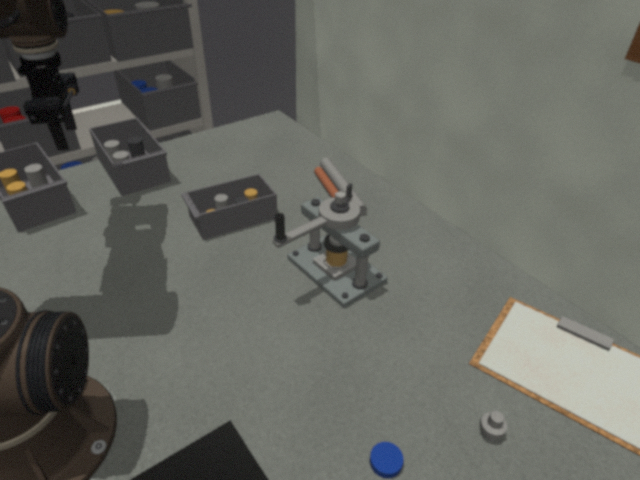

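View pics/top0.png

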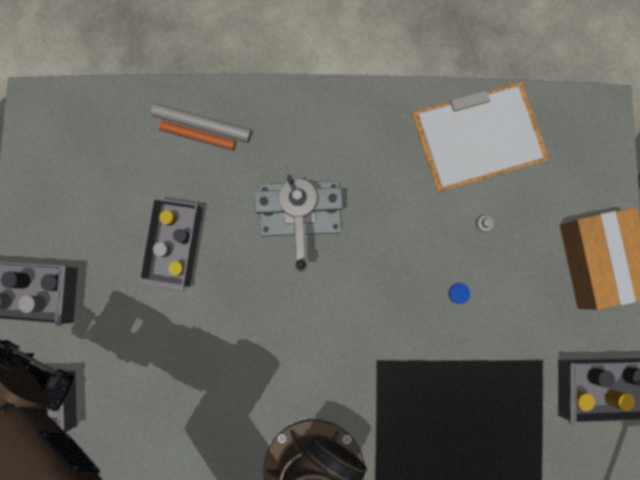

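```bash
python3 - <<'E'
import cv2
a=cv2.imread("pics/top0.png")[160:280,240:360]; cv2.imwrite("pics/topc.png",cv2.resize(a,None,fx=5,fy=5,interpolation=cv2.INTER_CUBIC))
a=cv2.imread("pics/side0.png")[170:310,260:400]; cv2.imwrite("pics/sidec.png",cv2.resize(a,None,fx=4,fy=4,interpolation=cv2.INTER_CUBIC))
E
```

```text
(no output)
```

View pics/topc.png

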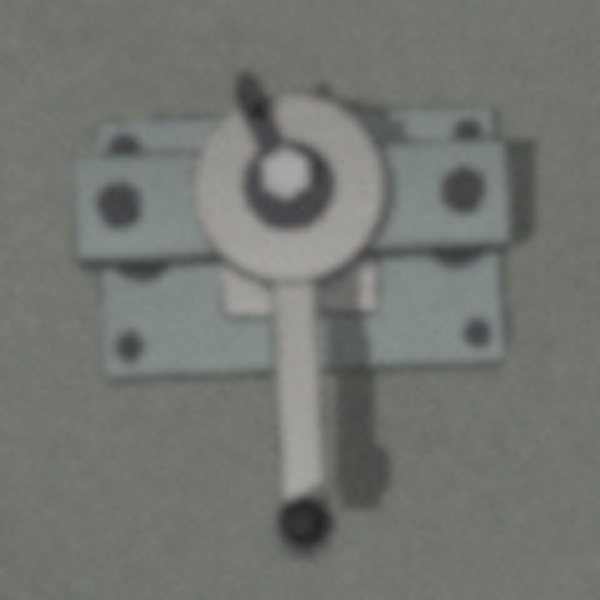

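View pics/sidec.png

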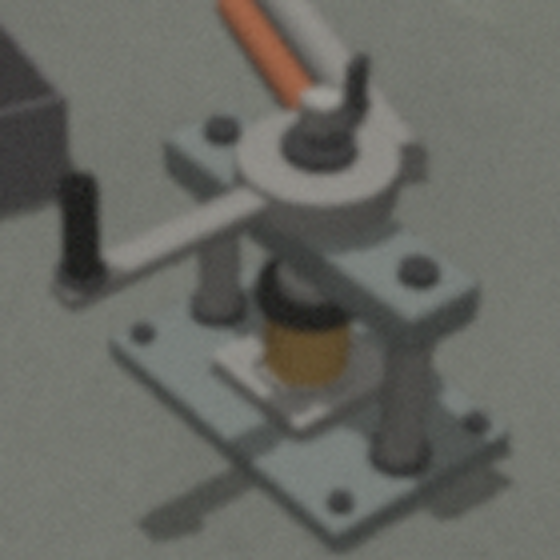

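```bash
cat > h.py <<'E'
from cell import env
import numpy as np, cv2
def px2w(n,u,v,z):
    c=env.camera_info(n);K=c["camera_matrix"]
    p=cv2.undistortPoints(np.array([[[u,v]]],float),K,np.array([c["k1"],0,0,0.]))[0,0]
    d=c["R"].T@np.array([p[0],p[1],1]); o=-c["R"].T@c["t"]
    return o+d*(z-o[2])/d[2]
def w2px(n,X):
    c=env.camera_info(n)
    return cv2.projectPoints(np.array([X],float),cv2.Rodrigues(c["R"])[0],c["t"],c["camera_matrix"],np.array([c["k1"],0,0,0.]))[0][0,0]
def crop(n,u0,v0,w,h,f,name):
    im=env.read_camera(n)[:,:,::-1]; cv2.imwrite("pics/"+name,cv2.resize(im[v0:v0+h,u0:u0+w],None,fx=f,fy=f,interpolation=cv2.INTER_CUBIC))
E
python3 - <<'E'
from h import *
T=lambda u,v,z:px2w("top",240+u/5,160+v/5,z).round(1)
S=lambda u,v,z:px2w("side",260+u/4,170+v/4,z).round(1)
print("hex",T(287,172,208),S(322,98,208))
print("head",T(291,188,174),S(318,153,174))
print("post",T(305,520,224),S(78,183,224))
print("collar",S(82,270,172))
print("fin",T(248,90,209),S(358,63,209))
print("bolts",T(119,205,146),T(463,190,146),S(222,128,146),S(418,270,146))
print("base corners",[T(*p,18) for p in((108,378),(503,362),(98,122),(495,108))])
E
```

```text
hex [641.5  44.1 208. ] [640.2  40.6 208. ]
head [640.3  43.4 174. ] [640.2  41.3 174. ]
post [490.7  33.4 224. ] [489.9  30.1 224. ]
collar [490.9  31.2 172. ]
fin [677.1  61.5 209. ] [674.3  54.4 209. ]
bolts [636.4 122.2 146. ] [645.2 -33.4 146. ] [636.9 119.9 146. ] [645.  -35.7 146. ]
base corners [array([570.7, 137.9,  18. ]), array([581.3, -57.3,  18. ]), array([699.3, 146.1,  18. ]), array([708.9, -52.2,  18. ])]
```

>>> jog_arm:
  series:
    - {"dz":0.035,"gripper":0}
    - {"dz":0.035,"gripper":0}
    - {"dx":0.0254,"dy":-0.0304,"rz":3.28,"gripper":0}
    - {"dx":0.0254,"dy":-0.0304,"rz":3.28,"gripper":0}
    - {"dx":0.0254,"dy":-0.0304,"rz":3.28,"gripper":0}
    - {"dx":0.0254,"dy":-0.0304,"rz":3.28,"gripper":0}
    - {"dx":0.0254,"dy":-0.0304,"rz":3.28,"gripper":0}
    - {"dx":0.0254,"dy":-0.0304,"rz":3.28,"gripper":0}
    - {"dx":0.0254,"dy":-0.0304,"rz":3.28,"gripper":0}
    - {"dx":0.0254,"dy":-0.0304,"rz":3.28,"gripper":0}

```text
$.series[0]: bad value
```

>>> jog_arm:
  series:
    - {"dx":0.0254,"dy":-0.0304,"rz":3.28,"gripper":0}
    - {"dx":0.0254,"dy":-0.0304,"rz":3.28,"gripper":0}
    - {"dx":0.0254,"dy":-0.0304,"rz":3.28,"gripper":0}
    - {"dx":0.0254,"dy":-0.0304,"rz":3.28,"gripper":0}
    - {"dx":0.0254,"dy":-0.0304,"rz":3.28,"gripper":0}
    - {"dx":0.0254,"dy":-0.0304,"rz":3.28,"gripper":0}
    - {"dx":0.0254,"dy":-0.0304,"rz":3.28,"gripper":0}
    - {"dx":0.0254,"dy":-0.0304,"rz":3.28,"gripper":0}
    - {"gripper":0}
    - {"gripper":0}

```text
$.series[0]: bad value
```

>>> jog_arm:
  series:
    - {"dx":0,"dy":0,"dz":0.035,"rx":0,"ry":0,"rz":0,"gripper":0}

```text
t: 0.2
eef_pos: [257.4, 567.8, 256.7]
tcp_rot: [-1.57, 0.008, 1.145]
ft_force: [-0.6, 1.3, 0.2]
opening: 0.962
```

All keys are needed in every row.

>>> jog_arm:
  series:
    - {"dx":0,"dy":0,"dz":0.04,"rx":0,"ry":0,"rz":0,"gripper":0}
    - {"dx":0.0254,"dy":-0.0304,"dz":0,"rx":0,"ry":0,"rz":3.28,"gripper":0}
    - {"dx":0.0254,"dy":-0.0304,"dz":0,"rx":0,"ry":0,"rz":3.28,"gripper":0}
    - {"dx":0.0254,"dy":-0.0304,"dz":0,"rx":0,"ry":0,"rz":3.28,"gripper":0}
    - {"dx":0.0254,"dy":-0.0304,"dz":0,"rx":0,"ry":0,"rz":3.28,"gripper":0}
    - {"dx":0.0254,"dy":-0.0304,"dz":0,"rx":0,"ry":0,"rz":3.28,"gripper":0}
    - {"dx":0.0254,"dy":-0.0304,"dz":0,"rx":0,"ry":0,"rz":3.28,"gripper":0}
    - {"dx":0.0254,"dy":-0.0304,"dz":0,"rx":0,"ry":0,"rz":3.28,"gripper":0}
    - {"dx":0.0254,"dy":-0.0304,"dz":0,"rx":0,"ry":0,"rz":3.28,"gripper":0}

```text
t: 1.1
eef_pos: [462.1, 324.6, 300.5]
tcp_rot: [-1.57, 0.0, 1.605]
ft_force: [0.3, 0.2, 0.7]
opening: 0.216
```

>>> jog_arm:
  series:
    - {"dx":0.0254,"dy":-0.0304,"dz":0,"rx":0,"ry":0,"rz":3.28,"gripper":0}
    - {"dx":0.0254,"dy":-0.0304,"dz":0,"rx":0,"ry":0,"rz":3.28,"gripper":0}
    - {"dx":0.0254,"dy":-0.0304,"dz":0,"rx":0,"ry":0,"rz":3.28,"gripper":0}
    - {"dx":0.0254,"dy":-0.0304,"dz":0,"rx":0,"ry":0,"rz":3.28,"gripper":0}
    - {"dx":0.0254,"dy":-0.0304,"dz":0,"rx":0,"ry":0,"rz":3.28,"gripper":0}
    - {"dx":0.0254,"dy":-0.0304,"dz":0,"rx":0,"ry":0,"rz":3.28,"gripper":0}
    - {"dx":0.0254,"dy":-0.0304,"dz":0,"rx":0,"ry":0,"rz":3.28,"gripper":0}
    - {"dx":0.0254,"dy":-0.0304,"dz":0,"rx":0,"ry":0,"rz":3.28,"gripper":0}
    - {"dx":0,"dy":0,"dz":0,"rx":0,"ry":0,"rz":0,"gripper":0}
    - {"dx":0,"dy":0,"dz":0,"rx":0,"ry":0,"rz":0,"gripper":0}

```text
t: 2.1
eef_pos: [664.6, 82.1, 299.8]
tcp_rot: [-1.57, -0.001, 2.059]
ft_force: [0.3, 0.9, -0.7]
opening: 0.004
```

>>> jog_arm:
  series:
    - {"dx":0,"dy":0,"dz":-0.04,"rx":0,"ry":0,"rz":0,"gripper":0}
    - {"dx":0,"dy":0,"dz":-0.035,"rx":0,"ry":0,"rz":0,"gripper":0}
    - {"dx":0,"dy":0,"dz":0,"rx":0,"ry":0,"rz":0,"gripper":0}

```text
t: 2.4
eef_pos: [662.1, 83.9, 221.5]
tcp_rot: [-1.564, -0.004, 2.062]
ft_force: [-0.2, 1.1, -0.4]
opening: 0.002
```

```bash
python3 - <<'E'
from h import *
crop("side",280,100,130,130,5,"s1.png")
crop("top",240,130,130,130,5,"t1.png")
E
```

```text
(no output)
```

View pics/s1.png

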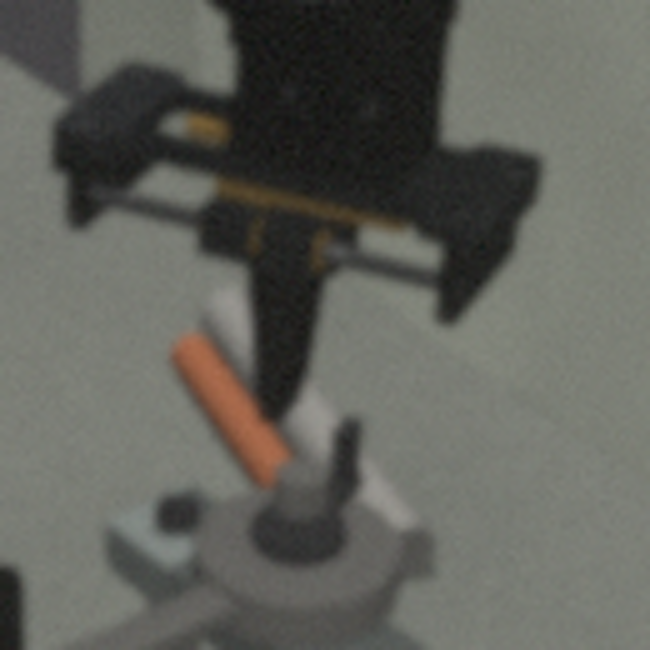

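View pics/t1.png

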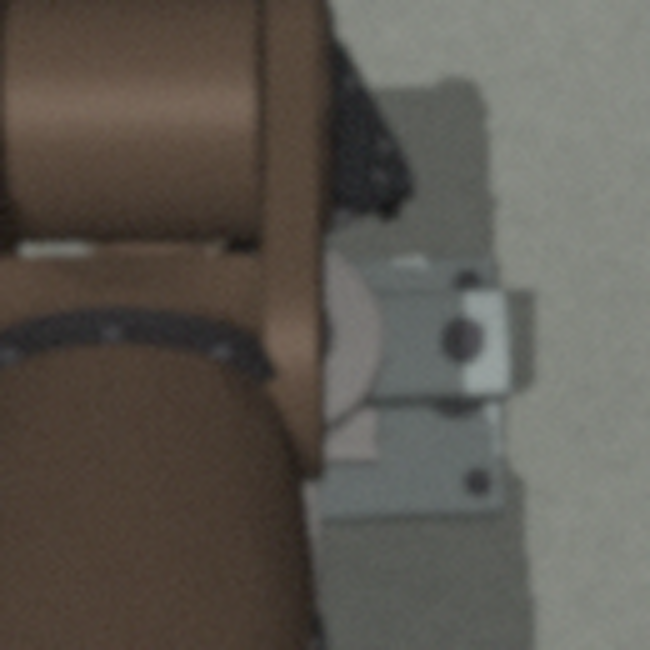

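```bash
python3 - <<'E'
from h import *
s=env.state();print(s["eef_pos"],s["ft_force"])
print("tip",w2px("side",[664.4,82.4,214]),"fin top",w2px("side",[675.7,61.2,209]))
E
```

```text
[664.41751855  83.7154839  226.56364011] [ 0.55563382 -0.23851007  0.53567694]
tip [337.42291434 179.08793223] fin top [347.95458703 184.07100864]
```

>>> jog_arm:
  series:
    - {"dx":0,"dy":0,"dz":-0.013,"rx":0,"ry":0,"rz":0,"gripper":0}
    - {"dx":0,"dy":0,"dz":-0.012,"rx":0,"ry":0,"rz":0,"gripper":0}
    - {"dx":0,"dy":0,"dz":0,"rx":0,"ry":0,"rz":0,"gripper":0}
    - {"dx":0,"dy":0,"dz":0,"rx":0,"ry":0,"rz":0,"gripper":0}

```text
t: 2.9
eef_pos: [664.5, 82.8, 200.7]
tcp_rot: [-1.571, -0.0, 2.061]
ft_force: [-0.2, -0.2, 0.6]
opening: 0.007
```

>>> jog_arm:
  series:
    - {"dx":0.0014,"dy":-0.0026,"dz":0,"rx":0,"ry":0,"rz":0,"gripper":0}
    - {"dx":0.0014,"dy":-0.0026,"dz":0,"rx":0,"ry":0,"rz":0,"gripper":0}
    - {"dx":0,"dy":0,"dz":0,"rx":0,"ry":0,"rz":0,"gripper":0}

```text
t: 3.2
eef_pos: [667.7, 77.2, 201.0]
tcp_rot: [-1.571, 0.0, 2.061]
ft_force: [0.2, -0.1, 0.2]
opening: 0.007
```

>>> jog_arm:
  series:
    - {"dx":0.0014,"dy":-0.0026,"dz":0,"rx":0,"ry":0,"rz":0,"gripper":0}
    - {"dx":0,"dy":0,"dz":0,"rx":0,"ry":0,"rz":0,"gripper":0}

```text
t: 3.4
eef_pos: [668.9, 74.7, 200.7]
tcp_rot: [-1.571, 0.0, 2.061]
ft_force: [0.5, 0.8, 0.3]
opening: 0.004
```

>>> jog_arm:
  series:
    - {"dx":0.0014,"dy":-0.0026,"dz":0,"rx":0,"ry":0,"rz":0,"gripper":0}
    - {"dx":0,"dy":0,"dz":0,"rx":0,"ry":0,"rz":0,"gripper":0}

```text
t: 3.6
eef_pos: [670.3, 72.1, 200.7]
tcp_rot: [-1.571, -0.0, 2.061]
ft_force: [0.1, 0.3, -0.2]
opening: 0.003
```

>>> jog_arm:
  series:
    - {"dx":0.001,"dy":-0.0018,"dz":0,"rx":0,"ry":0,"rz":0,"gripper":0}
    - {"dx":0.001,"dy":-0.0018,"dz":0,"rx":0,"ry":0,"rz":0,"gripper":0}

```text
t: 3.8
eef_pos: [672.1, 69.0, 200.6]
tcp_rot: [-1.571, -0.001, 2.061]
ft_force: [-0.7, 2.6, -0.1]
opening: 0.003
```

>>> jog_arm:
  series:
    - {"dx":0.001,"dy":-0.0018,"dz":0,"rx":0,"ry":0,"rz":-2,"gripper":0}
    - {"dx":0.001,"dy":-0.0018,"dz":0,"rx":0,"ry":0,"rz":-2,"gripper":0}

```text
t: 4.0
eef_pos: [674.2, 65.4, 200.7]
tcp_rot: [-1.571, -0.001, 1.99]
ft_force: [-0.4, 2.4, -0.4]
opening: 0.006
```

```bash
python3 - <<'E'
import numpy as np
f=lambda a:np.array([640.4,42.4])+40*np.array([np.cos(a),np.sin(a)])+9*np.array([-np.sin(a),np.cos(a)])
p=np.array([674.2,65.4])
for a in list(range(18,-10,-3))+list(range(-11,-25,-1)):
    q=f(np.radians(a));print(a,q.round(1),(q-p).round(2));p=q
E
```

```text
18 [675.7  63.3] [ 1.46 -2.08]
15 [676.7  61.4] [ 1.05 -1.87]
12 [677.7  59.5] [ 0.95 -1.93]
9 [678.5  57.5] [ 0.84 -1.97]
6 [679.2  55.5] [ 0.74 -2.01]
3 [679.9  53.5] [ 0.63 -2.05]
0 [680.4  51.4] [ 0.53 -2.08]
-3 [680.8  49.3] [ 0.42 -2.11]
-6 [681.1  47.2] [ 0.31 -2.12]
-9 [681.3  45. ] [ 0.19 -2.14]
-11 [681.4  43.6] [ 0.07 -1.43]
-12 [681.4  42.9] [ 0.01 -0.72]
-13 [681.4  42.2] [ 0.   -0.72]
-14 [681.4  41.5] [-0.01 -0.72]
-15 [681.4  40.7] [-0.02 -0.72]
-16 [681.3  40. ] [-0.04 -0.71]
-17 [681.3  39.3] [-0.05 -0.71]
-18 [681.2  38.6] [-0.06 -0.71]
-19 [681.2  37.9] [-0.07 -0.71]
-20 [681.1  37.2] [-0.08 -0.71]
-21 [681.   36.5] [-0.1  -0.71]
-22 [680.9  35.8] [-0.11 -0.71]
-23 [680.7  35.1] [-0.12 -0.71]
-24 [680.6  34.4] [-0.13 -0.7 ]
```

>>> jog_arm:
  series:
    - {"dx":0.0014,"dy":-0.002,"dz":0,"rx":0,"ry":0,"rz":-4.5,"gripper":0}
    - {"dx":0.001,"dy":-0.0019,"dz":0,"rx":0,"ry":0,"rz":-3.5,"gripper":0}
    - {"dx":0.001,"dy":-0.0019,"dz":0,"rx":0,"ry":0,"rz":-3,"gripper":0}
    - {"dx":0.0008,"dy":-0.002,"dz":0,"rx":0,"ry":0,"rz":-3,"gripper":0}
    - {"dx":0.0007,"dy":-0.002,"dz":0,"rx":0,"ry":0,"rz":-3,"gripper":0}

```text
t: 4.5
eef_pos: [679.2, 55.6, 200.7]
tcp_rot: [-1.571, -0.001, 1.692]
ft_force: [0.7, 2.3, 0.2]
opening: 0.005
```

>>> jog_arm:
  series:
    - {"dx":0.0006,"dy":-0.002,"dz":0,"rx":0,"ry":0,"rz":-3,"gripper":0}
    - {"dx":0.0005,"dy":-0.0021,"dz":0,"rx":0,"ry":0,"rz":-3,"gripper":0}
    - {"dx":0.0004,"dy":-0.0021,"dz":0,"rx":0,"ry":0,"rz":-3,"gripper":0}
    - {"dx":0.0003,"dy":-0.0021,"dz":0,"rx":0,"ry":0,"rz":-3,"gripper":0}

```text
t: 4.9
eef_pos: [680.9, 47.3, 200.6]
tcp_rot: [-1.571, -0.001, 1.483]
ft_force: [0.3, 2.7, 0.1]
opening: 0.003
```

>>> jog_arm:
  series:
    - {"dx":0.0002,"dy":-0.0021,"dz":0,"rx":0,"ry":0,"rz":-3,"gripper":0}
    - {"dx":0,"dy":-0.0014,"dz":0,"rx":0,"ry":0,"rz":-2,"gripper":0}

```text
t: 5.1
eef_pos: [681.1, 43.8, 200.6]
tcp_rot: [-1.571, -0.001, 1.396]
ft_force: [-0.9, 2.9, -0.1]
opening: 0.005
```

>>> jog_arm:
  series:
    - {"dx":0,"dy":-0.0007,"dz":0,"rx":0,"ry":0,"rz":-1,"gripper":0}
    - {"dx":0,"dy":-0.0007,"dz":0,"rx":0,"ry":0,"rz":-1,"gripper":0}

```text
t: 5.3
eef_pos: [681.0, 42.4, 200.6]
tcp_rot: [-1.571, -0.0, 1.362]
ft_force: [0.1, 3.8, -0.1]
opening: 0.005
```

>>> jog_arm:
  series:
    - {"dx":0,"dy":-0.0007,"dz":0,"rx":0,"ry":0,"rz":-1,"gripper":0}
    - {"dx":0,"dy":-0.0007,"dz":0,"rx":0,"ry":0,"rz":-1,"gripper":0}

```text
t: 5.5
eef_pos: [681.1, 41.6, 200.7]
tcp_rot: [-1.571, -0.001, 1.327]
ft_force: [1.3, 6.2, -0.3]
opening: 0.009
```

>>> jog_arm:
  series:
    - {"dx":0,"dy":-0.0007,"dz":0,"rx":0,"ry":0,"rz":-1,"gripper":0}
    - {"dx":0,"dy":0,"dz":0,"rx":0,"ry":0,"rz":0,"gripper":0}

```text
t: 5.7
eef_pos: [681.1, 40.8, 200.6]
tcp_rot: [-1.571, -0.001, 1.31]
ft_force: [-0.0, 6.4, 0.4]
opening: 0.006
```

>>> jog_arm:
  series:
    - {"dx":0,"dy":-0.0007,"dz":0,"rx":0,"ry":0,"rz":-1,"gripper":0}
    - {"dx":0,"dy":0,"dz":0,"rx":0,"ry":0,"rz":0,"gripper":0}

```text
t: 5.9
eef_pos: [681.0, 40.1, 200.6]
tcp_rot: [-1.57, -0.001, 1.292]
ft_force: [0.7, 6.2, -0.3]
opening: 0.003
```

>>> jog_arm:
  series:
    - {"dx":0,"dy":-0.0007,"dz":0,"rx":0,"ry":0,"rz":-1,"gripper":0}
    - {"dx":0,"dy":0,"dz":0,"rx":0,"ry":0,"rz":0,"gripper":0}

```text
t: 6.1
eef_pos: [681.0, 39.3, 200.6]
tcp_rot: [-1.57, -0.001, 1.275]
ft_force: [-0.1, 5.2, 0.6]
opening: 0.006
```

>>> jog_arm:
  series:
    - {"dx":0.001,"dy":0.004,"dz":0,"rx":0,"ry":0,"rz":0,"gripper":0}
    - {"dx":0.002,"dy":0.008,"dz":0,"rx":0,"ry":0,"rz":0,"gripper":0}
    - {"dx":0,"dy":0,"dz":0.03,"rx":0,"ry":0,"rz":2,"gripper":0.4}
    - {"dx":0,"dy":0,"dz":0.04,"rx":0,"ry":0,"rz":5,"gripper":0.4}
    - {"dx":-0.03,"dy":0.02,"dz":0,"rx":0,"ry":0,"rz":6,"gripper":0.4}
    - {"dx":-0.04,"dy":0.02,"dz":0,"rx":0,"ry":0,"rz":7,"gripper":0.4}
    - {"dx":-0.04,"dy":0.02,"dz":0,"rx":0,"ry":0,"rz":0,"gripper":0.4}
    - {"dx":-0.04,"dy":0.02,"dz":0,"rx":0,"ry":0,"rz":0,"gripper":0.4}
    - {"dx":-0.04,"dy":0,"dz":0,"rx":0,"ry":0,"rz":0,"gripper":0.4}

```text
t: 7.0
eef_pos: [492.4, 132.4, 270.8]
tcp_rot: [-1.571, -0.0, 1.626]
ft_force: [-0.6, -0.6, 0.5]
opening: 0.396
```

```bash
python3 - <<'E'
from h import *
print(env.state()["eef_pos"])
crop("side",260,150,140,120,5,"s2.png")
crop("top",240,160,120,120,5,"t2.png")
E
```

```text
[492.41968554 132.38217092 270.76538923]
```

View pics/s2.png

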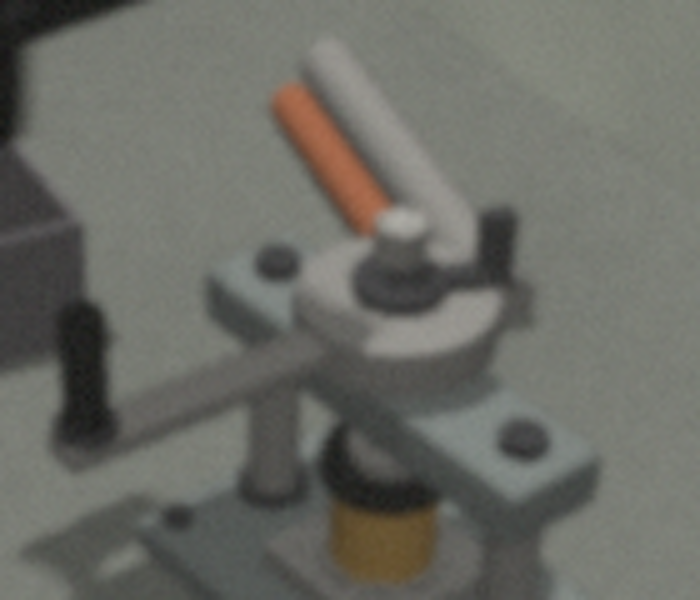

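View pics/t2.png

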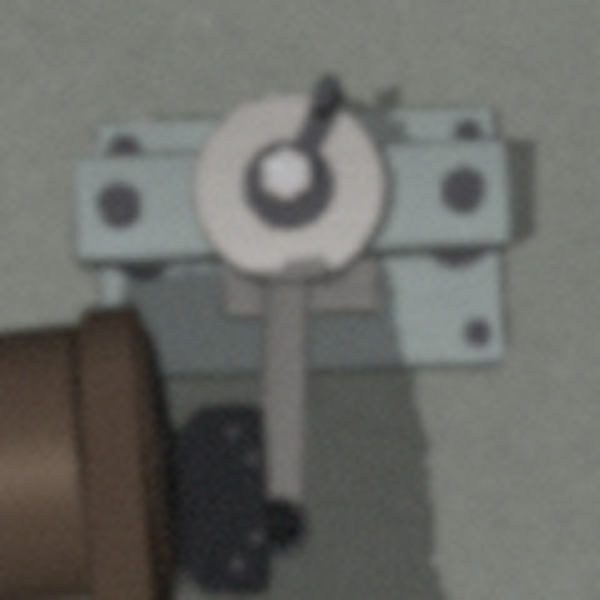

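```bash
python3 - <<'E'
from h import *
T=lambda u,v,z:px2w("top",240+u/5,160+v/5,z)
S=lambda u,v,z:px2w("side",260+u/5,150+v/5,z)
ax=np.array([640.6,42.6])
for n,p in (("post",T(285,522,224)),("postS",S(83,307,224)),("fin",T(327,92,209)),("finS",S(498,214,209)),("hex",T(286,172,208)),("hexS",S(402,224,208))):
    d=p[:2]-ax;print(n,p.round(1),np.hypot(*d).round(1),np.degrees(np.arctan2(d[1],d[0])).round(1))
E
```

```text
post [489.8  41.8 224. ] 150.8 -179.7
postS [492.7  44.6 224. ] 147.9 179.2
fin [676.6  27.4 209. ] 39.1 -22.9
finS [674.8  22.7 209. ] 39.6 -30.3
hex [641.5  44.5 208. ] 2.1 65.0
hexS [639.4  39.9 208. ] 3.0 -114.6
```

>>> jog_arm:
  series:
    - {"dx":0,"dy":-0.03,"dz":0,"rx":0,"ry":0,"rz":-3.2,"gripper":0.4}
    - {"dx":0,"dy":-0.03,"dz":0,"rx":0,"ry":0,"rz":0,"gripper":0.4}
    - {"dx":-0.001,"dy":-0.0295,"dz":0,"rx":0,"ry":0,"rz":0,"gripper":0.4}
    - {"dx":0,"dy":0,"dz":-0.02,"rx":0,"ry":0,"rz":0,"gripper":0.4}
    - {"dx":0,"dy":0,"dz":-0.014,"rx":0,"ry":0,"rz":0,"gripper":0.4}
    - {"dx":0,"dy":0,"dz":0,"rx":0,"ry":0,"rz":0,"gripper":0.4}
    - {"dx":0,"dy":0,"dz":0,"rx":0,"ry":0,"rz":0,"gripper":0.4}

```text
t: 7.8
eef_pos: [493.6, 41.2, 237.0]
tcp_rot: [-1.571, 0.0, 1.569]
ft_force: [0.4, -0.3, -0.4]
opening: 0.401
```

```bash
python3 - <<'E'
from h import *
print(env.state()["eef_pos"])
crop("side",220,130,140,120,5,"s3.png")
E
```

```text
[493.61054908  41.24079447 237.00852741]
```

View pics/s3.png

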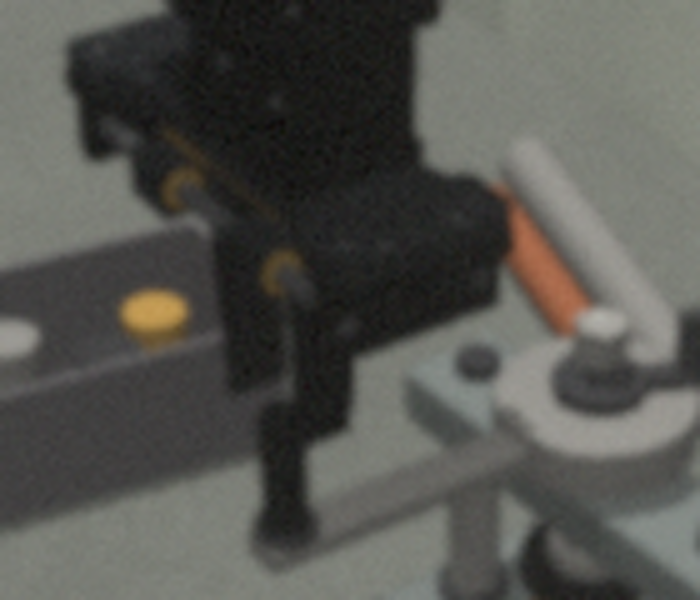

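>>> jog_arm:
  series:
    - {"dx":-0.002,"dy":0.0015,"dz":-0.008,"rx":0,"ry":0,"rz":0,"gripper":0.4}
    - {"dx":0,"dy":0,"dz":-0.006,"rx":0,"ry":0,"rz":0,"gripper":0.4}

```text
t: 8.05
eef_pos: [490.9, 43.0, 222.5]
tcp_rot: [-1.571, -0.0, 1.569]
ft_force: [-1.0, 0.6, -0.1]
opening: 0.4
```

>>> jog_arm:
  series:
    - {"dx":0,"dy":0,"dz":-0.013,"rx":0,"ry":0,"rz":0,"gripper":0.4}
    - {"dx":0,"dy":0,"dz":-0.013,"rx":0,"ry":0,"rz":0,"gripper":0.3}
    - {"dx":0,"dy":0,"dz":0,"rx":0,"ry":0,"rz":0,"gripper":0.28}
    - {"dx":0,"dy":0,"dz":0,"rx":0,"ry":0,"rz":0,"gripper":0.28}

```text
t: 8.45
eef_pos: [491.1, 42.8, 196.7]
tcp_rot: [-1.57, -0.0, 1.569]
ft_force: [-0.7, 0.8, 0.4]
opening: 0.285
```

```bash
cat > arc.py <<'E'
import sys, numpy as np
a0,a1,st=map(float,sys.argv[1:4])
f=lambda a:np.array([640.6,42.6])+150*np.array([np.cos(np.radians(a)),np.sin(np.radians(a))])
n=int(round((a1-a0)/st))
for i in range(n):
    a=a0+i*st; d=f(a+st)-f(a); print("%.1f->%.1f"%(a,a+st),f(a+st).round(1),'{"dx": %.4f, "dy": %.4f, "dz": 0, "rx": 0, "ry": 0, "rz": %g, "gripper": 0.28},'%(*d/1000,st))
E
python3 arc.py 179.8 227.8 3
```

```text
179.8->182.8 [490.8  35.3] {"dx": 0.0002, "dy": -0.0079, "dz": 0, "rx": 0, "ry": 0, "rz": 3, "gripper": 0.28},
182.8->185.8 [491.4  27.4] {"dx": 0.0006, "dy": -0.0078, "dz": 0, "rx": 0, "ry": 0, "rz": 3, "gripper": 0.28},
185.8->188.8 [492.4  19.7] {"dx": 0.0010, "dy": -0.0078, "dz": 0, "rx": 0, "ry": 0, "rz": 3, "gripper": 0.28},
188.8->191.8 [493.8  11.9] {"dx": 0.0014, "dy": -0.0077, "dz": 0, "rx": 0, "ry": 0, "rz": 3, "gripper": 0.28},
191.8->194.8 [495.6   4.3] {"dx": 0.0018, "dy": -0.0076, "dz": 0, "rx": 0, "ry": 0, "rz": 3, "gripper": 0.28},
194.8->197.8 [497.8  -3.3] {"dx": 0.0022, "dy": -0.0075, "dz": 0, "rx": 0, "ry": 0, "rz": 3, "gripper": 0.28},
197.8->200.8 [500.4 -10.7] {"dx": 0.0026, "dy": -0.0074, "dz": 0, "rx": 0, "ry": 0, "rz": 3, "gripper": 0.28},
200.8->203.8 [503.4 -17.9] {"dx": 0.0030, "dy": -0.0073, "dz": 0, "rx": 0, "ry": 0, "rz": 3, "gripper": 0.28},
203.8->206.8 [506.7 -25. ] {"dx": 0.0034, "dy": -0.0071, "dz": 0, "rx": 0, "ry": 0, "rz": 3, "gripper": 0.28},
206.8->209.8 [510.4 -31.9] {"dx": 0.0037, "dy": -0.0069, "dz": 0, "rx": 0, "ry": 0, "rz": 3, "gripper": 0.28},
209.8->212.8 [514.5 -38.7] {"dx": 0.0041, "dy": -0.0067, "dz": 0, "rx": 0, "ry": 0, "rz": 3, "gripper": 0.28},
212.8->215.8 [518.9 -45.1] {"dx": 0.0044, "dy": -0.0065, "dz": 0, "rx": 0, "ry": 0, "rz": 3, "gripper": 0.28},
215.8->218.8 [523.7 -51.4] {"dx": 0.0048, "dy": -0.0062, "dz": 0, "rx": 0, "ry": 0, "rz": 3, "gripper": 0.28},
218.8->221.8 [528.8 -57.4] {"dx": 0.0051, "dy": -0.0060, "dz": 0, "rx": 0, "ry": 0, "rz": 3, "gripper": 0.28},
221.8->224.8 [534.2 -63.1] {"dx": 0.0054, "dy": -0.0057, "dz": 0, "rx": 0, "ry": 0, "rz": 3, "gripper": 0.28},
224.8->227.8 [539.8 -68.5] {"dx": 0.0057, "dy": -0.0054, "dz": 0, "rx": 0, "ry": 0, "rz": 3, "gripper": 0.28},
```

>>> jog_arm:
  series:
    - {"dx":0.0002,"dy":-0.0079,"dz":0,"rx":0,"ry":0,"rz":3,"gripper":0.28}
    - {"dx":0.0006,"dy":-0.0078,"dz":0,"rx":0,"ry":0,"rz":3,"gripper":0.28}
    - {"dx":0.001,"dy":-0.0078,"dz":0,"rx":0,"ry":0,"rz":3,"gripper":0.28}

```text
t: 8.75
eef_pos: [493.1, 19.2, 197.3]
tcp_rot: [-1.572, -0.0, 1.728]
ft_force: [1.3, 1.1, -0.1]
opening: 0.284
```

>>> jog_arm:
  series:
    - {"dx":0.0014,"dy":-0.0077,"dz":0,"rx":0,"ry":0,"rz":3,"gripper":0.28}
    - {"dx":0.0018,"dy":-0.0076,"dz":0,"rx":0,"ry":0,"rz":3,"gripper":0.28}
    - {"dx":0.0022,"dy":-0.0075,"dz":0,"rx":0,"ry":0,"rz":3,"gripper":0.28}

```text
t: 9.05
eef_pos: [498.6, -3.7, 197.4]
tcp_rot: [-1.572, 0.0, 1.885]
ft_force: [0.9, 2.0, -0.4]
opening: 0.279
```

>>> jog_arm:
  series:
    - {"dx":0.0026,"dy":-0.0074,"dz":0,"rx":0,"ry":0,"rz":3,"gripper":0.28}
    - {"dx":0.003,"dy":-0.0073,"dz":0,"rx":0,"ry":0,"rz":3,"gripper":0.28}
    - {"dx":0.0034,"dy":-0.0071,"dz":0,"rx":0,"ry":0,"rz":3,"gripper":0.28}

```text
t: 9.35
eef_pos: [507.6, -25.5, 197.4]
tcp_rot: [-1.572, 0.0, 2.042]
ft_force: [-0.3, 1.2, -0.1]
opening: 0.279
```

>>> jog_arm:
  series:
    - {"dx":0.0037,"dy":-0.0069,"dz":0,"rx":0,"ry":0,"rz":3,"gripper":0.28}
    - {"dx":0.0041,"dy":-0.0067,"dz":0,"rx":0,"ry":0,"rz":3,"gripper":0.28}
    - {"dx":0.0044,"dy":-0.0065,"dz":0,"rx":0,"ry":0,"rz":3,"gripper":0.28}

```text
t: 9.65
eef_pos: [519.8, -45.6, 197.4]
tcp_rot: [-1.572, 0.0, 2.199]
ft_force: [0.2, 1.4, -0.7]
opening: 0.28
```

>>> jog_arm:
  series:
    - {"dx":0.0048,"dy":-0.0062,"dz":0,"rx":0,"ry":0,"rz":3,"gripper":0.28}
    - {"dx":0.0051,"dy":-0.006,"dz":0,"rx":0,"ry":0,"rz":3,"gripper":0.28}

```text
t: 9.85
eef_pos: [529.7, -57.8, 197.4]
tcp_rot: [-1.571, 0.0, 2.304]
ft_force: [-0.2, 1.7, 0.1]
opening: 0.281
```

>>> jog_arm:
  series:
    - {"dx":0.0018,"dy":-0.0019,"dz":0,"rx":0,"ry":0,"rz":1,"gripper":0.28}

```text
t: 9.95
eef_pos: [531.6, -59.9, 197.3]
tcp_rot: [-1.571, 0.001, 2.32]
ft_force: [-0.0, 0.8, 1.5]
opening: 0.277
```

>>> jog_arm:
  series:
    - {"dx":0.0018,"dy":-0.0019,"dz":0,"rx":0,"ry":0,"rz":1,"gripper":0.28}

```text
t: 10.05
eef_pos: [533.0, -61.5, 197.1]
tcp_rot: [-1.571, 0.0, 2.337]
ft_force: [-1.0, 1.4, 0.6]
opening: 0.281
```

>>> jog_arm:
  series:
    - {"dx":0.0009,"dy":-0.001,"dz":0,"rx":0,"ry":0,"rz":0.5,"gripper":0.28}

```text
t: 10.15
eef_pos: [533.9, -62.4, 197.0]
tcp_rot: [-1.571, 0.0, 2.346]
ft_force: [-0.1, 0.8, 1.8]
opening: 0.283
```

>>> jog_arm:
  series:
    - {"dx":0.0009,"dy":-0.001,"dz":0,"rx":0,"ry":0,"rz":0.5,"gripper":0.28}

```text
t: 10.25
eef_pos: [534.7, -63.3, 196.9]
tcp_rot: [-1.571, 0.0, 2.354]
ft_force: [-0.7, 1.8, 1.0]
opening: 0.281
```

>>> jog_arm:
  series:
    - {"dx":0.0009,"dy":-0.0009,"dz":0,"rx":0,"ry":0,"rz":0.5,"gripper":0.28}
    - {"dx":0,"dy":0,"dz":0,"rx":0,"ry":0,"rz":0,"gripper":0.28}

```text
t: 10.45
eef_pos: [535.0, -63.5, 196.8]
tcp_rot: [-1.571, -0.002, 2.363]
ft_force: [-4.1, 6.8, 4.7]
opening: 0.285
```

>>> jog_arm:
  series:
    - {"dx":0.0009,"dy":-0.0009,"dz":0,"rx":0,"ry":0,"rz":0.5,"gripper":0.28}
    - {"dx":0,"dy":0,"dz":0,"rx":0,"ry":0,"rz":0,"gripper":0.28}

```text
t: 10.65
eef_pos: [535.1, -63.5, 196.7]
tcp_rot: [-1.571, -0.005, 2.372]
ft_force: [-7.8, 12.4, 6.8]
opening: 0.28
```

>>> jog_arm:
  series:
    - {"dx":0.0009,"dy":-0.0009,"dz":0,"rx":0,"ry":0,"rz":0.5,"gripper":0.28}
    - {"dx":0,"dy":0,"dz":0,"rx":0,"ry":0,"rz":0,"gripper":0.28}

```text
t: 10.85
eef_pos: [535.2, -63.5, 196.6]
tcp_rot: [-1.57, -0.007, 2.38]
ft_force: [-11.2, 18.2, 9.7]
opening: 0.28
```

```bash
python3 arc.py 226.3 145.3 -3 | cut -c1-200
```

```text
226.3->223.3 [531.4 -60.3] {"dx": -0.0055, "dy": 0.0056, "dz": 0, "rx": 0, "ry": 0, "rz": -3, "gripper": 0.28},
223.3->220.3 [526.2 -54.4] {"dx": -0.0052, "dy": 0.0059, "dz": 0, "rx": 0, "ry": 0, "rz": -3, "gripper": 0.28},
220.3->217.3 [521.3 -48.3] {"dx": -0.0049, "dy": 0.0061, "dz": 0, "rx": 0, "ry": 0, "rz": -3, "gripper": 0.28},
217.3->214.3 [516.7 -41.9] {"dx": -0.0046, "dy": 0.0064, "dz": 0, "rx": 0, "ry": 0, "rz": -3, "gripper": 0.28},
214.3->211.3 [512.4 -35.3] {"dx": -0.0043, "dy": 0.0066, "dz": 0, "rx": 0, "ry": 0, "rz": -3, "gripper": 0.28},
211.3->208.3 [508.5 -28.5] {"dx": -0.0039, "dy": 0.0068, "dz": 0, "rx": 0, "ry": 0, "rz": -3, "gripper": 0.28},
208.3->205.3 [505.  -21.5] {"dx": -0.0035, "dy": 0.0070, "dz": 0, "rx": 0, "ry": 0, "rz": -3, "gripper": 0.28},
205.3->202.3 [501.8 -14.3] {"dx": -0.0032, "dy": 0.0072, "dz": 0, "rx": 0, "ry": 0, "rz": -3, "gripper": 0.28},
202.3->199.3 [499.  -7.] {"dx": -0.0028, "dy": 0.0073, "dz": 0, "rx": 0, "ry": 0, "rz": -3, "gripper": 0.28},
199.3->196.3 [496.6   0.5] {"dx": -0.0024, "dy": 0.0075, "dz": 0, "rx": 0, "ry": 0, "rz": -3, 
[... 1209 characters left out ...]
y": 0, "rz": -3, "gripper": 0.28},
163.3->160.3 [499.4  93.2] {"dx": 0.0025, "dy": 0.0075, "dz": 0, "rx": 0, "ry": 0, "rz": -3, "gripper": 0.28},
160.3->157.3 [502.2 100.5] {"dx": 0.0028, "dy": 0.0073, "dz": 0, "rx": 0, "ry": 0, "rz": -3, "gripper": 0.28},
157.3->154.3 [505.4 107.6] {"dx": 0.0032, "dy": 0.0072, "dz": 0, "rx": 0, "ry": 0, "rz": -3, "gripper": 0.28},
154.3->151.3 [509.  114.6] {"dx": 0.0036, "dy": 0.0070, "dz": 0, "rx": 0, "ry": 0, "rz": -3, "gripper": 0.28},
151.3->148.3 [513.  121.4] {"dx": 0.0040, "dy": 0.0068, "dz": 0, "rx": 0, "ry": 0, "rz": -3, "gripper": 0.28},
148.3->145.3 [517.3 128. ] {"dx": 0.0043, "dy": 0.0066, "dz": 0, "rx": 0, "ry": 0, "rz": -3, "gripper": 0.28},
```

>>> jog_arm:
  series:
    - {"dx":-0.0055,"dy":0.0056,"dz":0,"rx":0,"ry":0,"rz":-3,"gripper":0.28}
    - {"dx":0,"dy":0,"dz":0,"rx":0,"ry":0,"rz":0,"gripper":0.28}

```text
t: 11.05
eef_pos: [531.6, -60.1, 196.8]
tcp_rot: [-1.571, -0.0, 2.328]
ft_force: [-0.7, 0.5, 1.3]
opening: 0.281
```

```bash
python3 - <<'E'
from h import *
print(env.state()["eef_pos"],env.state()["ft_force"])
crop("side",240,150,160,120,5,"s4.png")
E
```

```text
[531.59629534 -60.11058586 196.77345722] [-0.73354513  0.48189426  1.30664389]
```

View pics/s4.png

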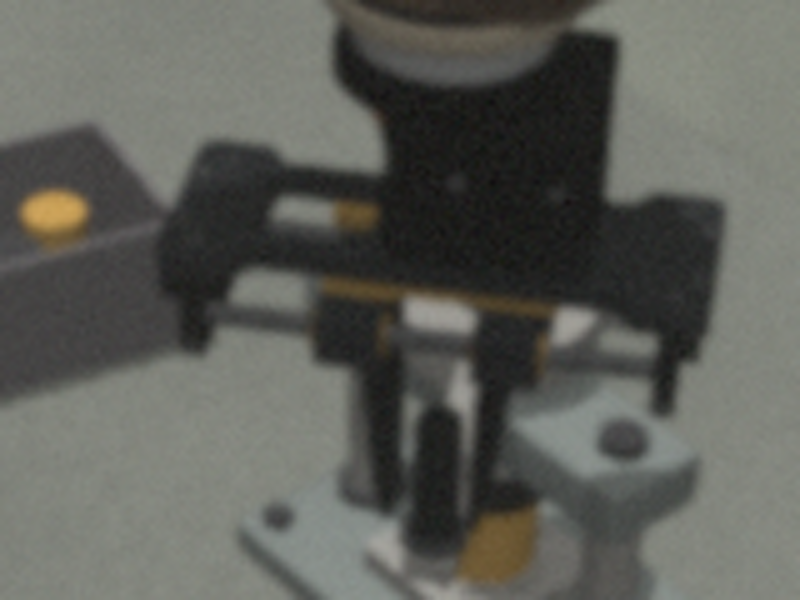

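>>> jog_arm:
  series:
    - {"dx":-0.0052,"dy":0.0059,"dz":0,"rx":0,"ry":0,"rz":-3,"gripper":0.28}
    - {"dx":-0.0049,"dy":0.0061,"dz":0,"rx":0,"ry":0,"rz":-3,"gripper":0.28}
    - {"dx":-0.0046,"dy":0.0064,"dz":0,"rx":0,"ry":0,"rz":-3,"gripper":0.28}

```text
t: 11.4
eef_pos: [517.6, -42.6, 196.7]
tcp_rot: [-1.571, 0.001, 2.17]
ft_force: [1.6, -1.3, 0.6]
opening: 0.28
```

>>> jog_arm:
  series:
    - {"dx":-0.0043,"dy":0.0066,"dz":0,"rx":0,"ry":0,"rz":-3,"gripper":0.28}
    - {"dx":-0.0039,"dy":0.0068,"dz":0,"rx":0,"ry":0,"rz":-3,"gripper":0.28}

```text
t: 11.6
eef_pos: [509.4, -29.2, 196.7]
tcp_rot: [-1.571, 0.001, 2.065]
ft_force: [1.3, -1.0, 1.1]
opening: 0.28
```

>>> jog_arm:
  series:
    - {"dx":-0.0035,"dy":0.007,"dz":0,"rx":0,"ry":0,"rz":-3,"gripper":0.28}
    - {"dx":-0.0032,"dy":0.0072,"dz":0,"rx":0,"ry":0,"rz":-3,"gripper":0.28}

```text
t: 11.8
eef_pos: [502.6, -14.9, 196.7]
tcp_rot: [-1.571, 0.001, 1.961]
ft_force: [-0.1, -0.8, -0.6]
opening: 0.279
```

>>> jog_arm:
  series:
    - {"dx":-0.0028,"dy":0.0073,"dz":0,"rx":0,"ry":0,"rz":-3,"gripper":0.28}
    - {"dx":-0.0024,"dy":0.0075,"dz":0,"rx":0,"ry":0,"rz":-3,"gripper":0.28}

```text
t: 12.0
eef_pos: [497.5, -0.6, 196.7]
tcp_rot: [-1.571, 0.002, 1.856]
ft_force: [0.2, -6.8, 0.5]
opening: 0.282
```

>>> jog_arm:
  series:
    - {"dx":-0.002,"dy":0.0076,"dz":0,"rx":0,"ry":0,"rz":-3,"gripper":0.28}
    - {"dx":-0.0016,"dy":0.0077,"dz":0,"rx":0,"ry":0,"rz":-3,"gripper":0.28}

```text
t: 12.2
eef_pos: [493.7, 14.6, 196.7]
tcp_rot: [-1.57, 0.002, 1.751]
ft_force: [-1.2, -7.4, 0.3]
opening: 0.282
```

>>> jog_arm:
  series:
    - {"dx":-0.0012,"dy":0.0078,"dz":0,"rx":0,"ry":0,"rz":-3,"gripper":0.28}
    - {"dx":-0.0008,"dy":0.0078,"dz":0,"rx":0,"ry":0,"rz":-3,"gripper":0.28}

```text
t: 12.4
eef_pos: [491.4, 30.2, 196.7]
tcp_rot: [-1.57, 0.002, 1.647]
ft_force: [-2.9, -7.2, 0.6]
opening: 0.28
```

>>> jog_arm:
  series:
    - {"dx":-0.0004,"dy":0.0078,"dz":0,"rx":0,"ry":0,"rz":-3,"gripper":0.28}
    - {"dx":0,"dy":0.0079,"dz":0,"rx":0,"ry":0,"rz":-3,"gripper":0.28}

```text
t: 12.6
eef_pos: [490.8, 46.0, 196.7]
tcp_rot: [-1.57, 0.002, 1.542]
ft_force: [-4.3, -6.9, 2.8]
opening: 0.279
```

>>> jog_arm:
  series:
    - {"dx":0.0004,"dy":0.0078,"dz":0,"rx":0,"ry":0,"rz":-3,"gripper":0.28}
    - {"dx":0.0008,"dy":0.0078,"dz":0,"rx":0,"ry":0,"rz":-3,"gripper":0.28}

```text
t: 12.8
eef_pos: [491.9, 61.7, 196.6]
tcp_rot: [-1.569, 0.002, 1.437]
ft_force: [-4.0, -6.6, 3.1]
opening: 0.283
```

>>> jog_arm:
  series:
    - {"dx":0.0007,"dy":0.0078,"dz":0,"rx":0,"ry":0,"rz":-3,"gripper":0.28}
    - {"dx":0.0012,"dy":0.0077,"dz":0,"rx":0,"ry":0,"rz":-3,"gripper":0.28}

```text
t: 13.0
eef_pos: [494.5, 77.2, 196.7]
tcp_rot: [-1.571, 0.001, 1.333]
ft_force: [0.3, -7.1, -0.4]
opening: 0.278
```

>>> jog_arm:
  series:
    - {"dx":0.0019,"dy":0.0076,"dz":0,"rx":0,"ry":0,"rz":-3,"gripper":0.28}
    - {"dx":0.0025,"dy":0.0075,"dz":0,"rx":0,"ry":0,"rz":-3,"gripper":0.28}

```text
t: 13.2
eef_pos: [498.8, 92.3, 196.7]
tcp_rot: [-1.571, 0.002, 1.228]
ft_force: [-2.6, -6.7, 2.3]
opening: 0.279
```

>>> jog_arm:
  series:
    - {"dx":0.0028,"dy":0.0073,"dz":0,"rx":0,"ry":0,"rz":-3,"gripper":0.28}
    - {"dx":0.0032,"dy":0.0072,"dz":0,"rx":0,"ry":0,"rz":-3,"gripper":0.28}

```text
t: 13.4
eef_pos: [504.6, 106.9, 196.6]
tcp_rot: [-1.57, 0.002, 1.123]
ft_force: [-3.4, -5.3, 3.1]
opening: 0.283
```

>>> jog_arm:
  series:
    - {"dx":0.0034,"dy":0.007,"dz":0,"rx":0,"ry":0,"rz":-3,"gripper":0.28}
    - {"dx":0.0038,"dy":0.0068,"dz":0,"rx":0,"ry":0,"rz":-3,"gripper":0.28}

```text
t: 13.6
eef_pos: [511.7, 120.6, 196.6]
tcp_rot: [-1.57, 0.002, 1.018]
ft_force: [-4.6, -6.2, 3.7]
opening: 0.281
```

>>> jog_arm:
  series:
    - {"dx":0.0028,"dy":0.0044,"dz":0,"rx":0,"ry":0,"rz":-2,"gripper":0.28}

```text
t: 13.7
eef_pos: [514.5, 125.1, 196.6]
tcp_rot: [-1.57, 0.002, 0.984]
ft_force: [-4.6, -7.2, 4.1]
opening: 0.282
```

```bash
python3 - <<'E'
from h import *
c=[490.8+0,0]
print(env.state()["eef_pos"])
E
python3 arc.py 146.4 223.4 5.5 | cut -c1-110
```

```text
[514.48499765 125.07893523 196.64261671]
146.4->151.9 [508.3 113.3] {"dx": -0.0074, "dy": -0.0124, "dz": 0, "rx": 0, "ry": 0, "rz": 5.5, "gripper": 0.2
151.9->157.4 [502.1 100.2] {"dx": -0.0062, "dy": -0.0130, "dz": 0, "rx": 0, "ry": 0, "rz": 5.5, "gripper": 0.2
157.4->162.9 [497.2  86.7] {"dx": -0.0049, "dy": -0.0135, "dz": 0, "rx": 0, "ry": 0, "rz": 5.5, "gripper": 0.2
162.9->168.4 [493.7  72.8] {"dx": -0.0036, "dy": -0.0139, "dz": 0, "rx": 0, "ry": 0, "rz": 5.5, "gripper": 0.2
168.4->173.9 [491.4  58.5] {"dx": -0.0022, "dy": -0.0142, "dz": 0, "rx": 0, "ry": 0, "rz": 5.5, "gripper": 0.2
173.9->179.4 [490.6  44.2] {"dx": -0.0008, "dy": -0.0144, "dz": 0, "rx": 0, "ry": 0, "rz": 5.5, "gripper": 0.2
179.4->184.9 [491.1  29.8] {"dx": 0.0005, "dy": -0.0144, "dz": 0, "rx": 0, "ry": 0, "rz": 5.5, "gripper": 0.28
184.9->190.4 [493.1  15.5] {"dx": 0.0019, "dy": -0.0143, "dz": 0, "rx": 0, "ry": 0, "rz": 5.5, "gripper": 0.28
190.4->195.9 [496.3   1.5] {"dx": 0.0033, "dy": -0.0140, "dz": 0, "rx": 0, "ry": 0, "rz": 5.5, "gripper": 0.28
195.9->201.4 [500.9 -12.1] {"dx": 0.0046, "dy": -0.0136, "dz": 0, "rx": 0, "ry": 0, "rz": 5.5, "gripper": 0.28
201.4->206.9 [506.8 -25.3] {"dx": 0.0059, "dy": -0.0131, "dz": 0, "rx": 0, "ry": 0, "rz": 5.5, "gripper": 0.28
206.9->212.4 [514.  -37.8] {"dx": 0.0071, "dy": -0.0125, "dz": 0, "rx": 0, "ry": 0, "rz": 5.5, "gripper": 0.28
212.4->217.9 [522.2 -49.5] {"dx": 0.0083, "dy": -0.0118, "dz": 0, "rx": 0, "ry": 0, "rz": 5.5, "gripper": 0.28
217.9->223.4 [531.6 -60.5] {"dx": 0.0094, "dy": -0.0109, "dz": 0, "rx": 0, "ry": 0, "rz": 5.5, "gripper": 0.28
```

>>> jog_arm:
  series:
    - {"dx":-0.0074,"dy":-0.0124,"dz":0,"rx":0,"ry":0,"rz":5.5,"gripper":0.28}
    - {"dx":-0.0062,"dy":-0.013,"dz":0,"rx":0,"ry":0,"rz":5.5,"gripper":0.28}
    - {"dx":-0.0049,"dy":-0.0135,"dz":0,"rx":0,"ry":0,"rz":5.5,"gripper":0.28}
    - {"dx":-0.0036,"dy":-0.0139,"dz":0,"rx":0,"ry":0,"rz":5.5,"gripper":0.28}
    - {"dx":-0.0022,"dy":-0.0142,"dz":0,"rx":0,"ry":0,"rz":5.5,"gripper":0.28}
    - {"dx":-0.0008,"dy":-0.0144,"dz":0,"rx":0,"ry":0,"rz":5.5,"gripper":0.28}

```text
t: 14.3
eef_pos: [489.9, 43.7, 196.8]
tcp_rot: [-1.572, -0.0, 1.565]
ft_force: [2.1, 1.6, -0.5]
opening: 0.28
```

>>> jog_arm:
  series:
    - {"dx":0.0005,"dy":-0.0144,"dz":0,"rx":0,"ry":0,"rz":5.5,"gripper":0.28}
    - {"dx":0.0019,"dy":-0.0143,"dz":0,"rx":0,"ry":0,"rz":5.5,"gripper":0.28}
    - {"dx":0.0033,"dy":-0.014,"dz":0,"rx":0,"ry":0,"rz":5.5,"gripper":0.28}
    - {"dx":0.0046,"dy":-0.0136,"dz":0,"rx":0,"ry":0,"rz":5.5,"gripper":0.28}
    - {"dx":0.0059,"dy":-0.0131,"dz":0,"rx":0,"ry":0,"rz":5.5,"gripper":0.28}
    - {"dx":0.0071,"dy":-0.0125,"dz":0,"rx":0,"ry":0,"rz":5.5,"gripper":0.28}
    - {"dx":0.0083,"dy":-0.0118,"dz":0,"rx":0,"ry":0,"rz":5.5,"gripper":0.28}
    - {"dx":0.0094,"dy":-0.0109,"dz":0,"rx":0,"ry":0,"rz":5.5,"gripper":0.28}
    - {"dx":0,"dy":0,"dz":0,"rx":0,"ry":0,"rz":0,"gripper":0.28}

```text
t: 15.2
eef_pos: [531.6, -61.6, 196.5]
tcp_rot: [-1.571, 0.001, 2.329]
ft_force: [0.0, 0.2, 0.3]
opening: 0.282
```

>>> jog_arm:
  series:
    - {"dx":-0.0052,"dy":0.0059,"dz":0,"rx":0,"ry":0,"rz":-3,"gripper":0.28}
    - {"dx":-0.0049,"dy":0.0061,"dz":0,"rx":0,"ry":0,"rz":-3,"gripper":0.28}
    - {"dx":-0.0046,"dy":0.0064,"dz":0,"rx":0,"ry":0,"rz":-3,"gripper":0.28}

```text
t: 15.5
eef_pos: [515.5, -41.6, 196.6]
tcp_rot: [-1.571, 0.0, 2.166]
ft_force: [1.2, -1.1, -1.1]
opening: 0.283
```

>>> jog_arm:
  series:
    - {"dx":-0.0043,"dy":0.0066,"dz":0,"rx":0,"ry":0,"rz":-3,"gripper":0.28}
    - {"dx":-0.0039,"dy":0.0068,"dz":0,"rx":0,"ry":0,"rz":-3,"gripper":0.28}

```text
t: 15.7
eef_pos: [507.3, -28.1, 196.6]
tcp_rot: [-1.571, 0.0, 2.062]
ft_force: [1.6, -0.9, -1.5]
opening: 0.276
```

>>> jog_arm:
  series:
    - {"dx":-0.0035,"dy":0.007,"dz":0,"rx":0,"ry":0,"rz":-3,"gripper":0.28}
    - {"dx":-0.0032,"dy":0.0072,"dz":0,"rx":0,"ry":0,"rz":-3,"gripper":0.28}

```text
t: 15.9
eef_pos: [500.8, -14.3, 196.6]
tcp_rot: [-1.571, 0.001, 1.957]
ft_force: [3.1, -6.3, -3.5]
opening: 0.278
```

>>> jog_arm:
  series:
    - {"dx":-0.0028,"dy":0.0073,"dz":0,"rx":0,"ry":0,"rz":-3,"gripper":0.28}

```text
t: 16.0
eef_pos: [498.2, -7.3, 196.6]
tcp_rot: [-1.571, 0.002, 1.905]
ft_force: [3.5, -8.0, -3.9]
opening: 0.281
```

>>> jog_arm:
  series:
    - {"dx":-0.0024,"dy":0.0075,"dz":0,"rx":0,"ry":0,"rz":-3,"gripper":0.28}

```text
t: 16.1
eef_pos: [495.8, 0.1, 196.6]
tcp_rot: [-1.571, 0.002, 1.853]
ft_force: [3.2, -8.6, -3.9]
opening: 0.279
```

>>> jog_arm:
  series:
    - {"dx":-0.0015,"dy":0.0076,"dz":0,"rx":0,"ry":0,"rz":-3,"gripper":0.28}

```text
t: 16.2
eef_pos: [493.9, 7.5, 196.6]
tcp_rot: [-1.57, 0.002, 1.8]
ft_force: [-1.8, -10.3, -0.0]
opening: 0.282
```

>>> jog_arm:
  series:
    - {"dx":-0.001,"dy":0.0051,"dz":0,"rx":0,"ry":0,"rz":-2,"gripper":0.28}

```text
t: 16.3
eef_pos: [492.7, 12.7, 196.6]
tcp_rot: [-1.57, 0.002, 1.766]
ft_force: [-1.6, -11.1, -0.2]
opening: 0.279
```

>>> jog_arm:
  series:
    - {"dx":-0.0009,"dy":0.0052,"dz":0,"rx":0,"ry":0,"rz":-2,"gripper":0.28}

```text
t: 16.4
eef_pos: [491.7, 17.7, 196.6]
tcp_rot: [-1.57, 0.002, 1.731]
ft_force: [-2.2, -10.9, -0.2]
opening: 0.279
```

>>> jog_arm:
  series:
    - {"dx":-0.0006,"dy":0.0039,"dz":0,"rx":0,"ry":0,"rz":-1.5,"gripper":0.28}

```text
t: 16.5
eef_pos: [491.1, 21.6, 196.6]
tcp_rot: [-1.57, 0.002, 1.705]
ft_force: [-2.0, -11.8, 1.0]
opening: 0.281
```

>>> jog_arm:
  series:
    - {"dx":-0.0005,"dy":0.0039,"dz":0,"rx":0,"ry":0,"rz":-1.5,"gripper":0.28}

```text
t: 16.6
eef_pos: [490.6, 25.4, 196.6]
tcp_rot: [-1.57, 0.002, 1.679]
ft_force: [-3.1, -11.1, -0.8]
opening: 0.278
```

>>> jog_arm:
  series:
    - {"dx":-0.0004,"dy":0.0026,"dz":0,"rx":0,"ry":0,"rz":-1,"gripper":0.28}

```text
t: 16.7
eef_pos: [490.3, 28.0, 196.6]
tcp_rot: [-1.57, 0.002, 1.662]
ft_force: [-0.6, -11.3, -1.2]
opening: 0.28
```

>>> jog_arm:
  series:
    - {"dx":-0.0003,"dy":0.0026,"dz":0,"rx":0,"ry":0,"rz":-1,"gripper":0.28}

```text
t: 16.8
eef_pos: [490.1, 30.5, 196.6]
tcp_rot: [-1.57, 0.002, 1.645]
ft_force: [-0.6, -11.7, -1.1]
opening: 0.282
```

>>> jog_arm:
  series:
    - {"dx":-0.0002,"dy":0.0026,"dz":0,"rx":0,"ry":0,"rz":-1,"gripper":0.28}

```text
t: 16.9
eef_pos: [489.9, 33.1, 196.6]
tcp_rot: [-1.57, 0.002, 1.627]
ft_force: [-1.0, -12.2, -0.6]
opening: 0.282
```

>>> jog_arm:
  series:
    - {"dx":-0.0002,"dy":0.0013,"dz":0,"rx":0,"ry":0,"rz":-0.5,"gripper":0.28}

```text
t: 17.0
eef_pos: [489.8, 34.4, 196.6]
tcp_rot: [-1.57, 0.002, 1.619]
ft_force: [-0.9, -12.5, -0.8]
opening: 0.278
```

>>> jog_arm:
  series:
    - {"dx":0,"dy":0,"dz":0,"rx":0,"ry":0,"rz":0,"gripper":0.28}

```text
t: 17.1
eef_pos: [489.8, 34.5, 196.6]
tcp_rot: [-1.57, 0.002, 1.619]
ft_force: [0.2, -9.7, -1.3]
opening: 0.279
```

>>> jog_arm:
  series:
    - {"dx":0,"dy":0,"dz":0,"rx":0,"ry":0,"rz":0,"gripper":0.28}

```text
t: 17.2
eef_pos: [489.7, 34.5, 196.6]
tcp_rot: [-1.57, 0.002, 1.619]
ft_force: [-0.9, -9.3, -0.0]
opening: 0.279
```

>>> jog_arm:
  series:
    - {"dx":0,"dy":0,"dz":0,"rx":0,"ry":0,"rz":0,"gripper":0.28}

```text
t: 17.3
eef_pos: [489.8, 34.5, 196.6]
tcp_rot: [-1.57, 0.002, 1.619]
ft_force: [-0.8, -9.3, -1.2]
opening: 0.281
```

>>> jog_arm:
  series:
    - {"dx":-0.0001,"dy":0.0007,"dz":0,"rx":0,"ry":0,"rz":-0.25,"gripper":0.28}

```text
t: 17.4
eef_pos: [489.8, 35.0, 196.6]
tcp_rot: [-1.571, 0.002, 1.615]
ft_force: [-0.1, -11.1, -1.4]
opening: 0.279
```

>>> jog_arm:
  series:
    - {"dx":-0.0001,"dy":0.0007,"dz":0,"rx":0,"ry":0,"rz":-0.25,"gripper":0.28}

```text
t: 17.5
eef_pos: [489.7, 35.7, 196.6]
tcp_rot: [-1.571, 0.002, 1.61]
ft_force: [0.3, -11.7, -1.6]
opening: 0.281
```

>>> jog_arm:
  series:
    - {"dx":-0.0001,"dy":0.0007,"dz":0,"rx":0,"ry":0,"rz":-0.25,"gripper":0.28}

```text
t: 17.6
eef_pos: [489.7, 36.4, 196.6]
tcp_rot: [-1.571, 0.002, 1.606]
ft_force: [0.4, -12.5, -1.5]
opening: 0.277
```

>>> jog_arm:
  series:
    - {"dx":-0.0001,"dy":0.0007,"dz":0,"rx":0,"ry":0,"rz":-0.25,"gripper":0.28}

```text
t: 17.7
eef_pos: [489.6, 37.1, 196.6]
tcp_rot: [-1.571, 0.002, 1.602]
ft_force: [0.7, -11.8, -3.1]
opening: 0.28
```

>>> jog_arm:
  series:
    - {"dx":0,"dy":0.001,"dz":0,"rx":0,"ry":0,"rz":-0.38,"gripper":0.28}
    - {"dx":0,"dy":0.001,"dz":0,"rx":0,"ry":0,"rz":-0.38,"gripper":0.28}
    - {"dx":0,"dy":0.001,"dz":0,"rx":0,"ry":0,"rz":-0.38,"gripper":0.28}

```text
t: 18.0
eef_pos: [489.5, 40.1, 196.6]
tcp_rot: [-1.571, 0.002, 1.582]
ft_force: [-0.3, -11.8, -0.4]
opening: 0.283
```

>>> jog_arm:
  series:
    - {"dx":0,"dy":0.001,"dz":0,"rx":0,"ry":0,"rz":-0.38,"gripper":0.28}
    - {"dx":0,"dy":0.001,"dz":0,"rx":0,"ry":0,"rz":-0.38,"gripper":0.28}

```text
t: 18.2
eef_pos: [489.5, 42.1, 196.6]
tcp_rot: [-1.571, 0.002, 1.568]
ft_force: [-1.2, -12.0, -1.6]
opening: 0.278
```

>>> jog_arm:
  series:
    - {"dx":0,"dy":0.001,"dz":0,"rx":0,"ry":0,"rz":-0.38,"gripper":0.28}
    - {"dx":0,"dy":0.001,"dz":0,"rx":0,"ry":0,"rz":-0.38,"gripper":0.28}

```text
t: 18.4
eef_pos: [489.5, 44.0, 196.6]
tcp_rot: [-1.571, 0.002, 1.555]
ft_force: [-0.3, -12.1, -1.1]
opening: 0.279
```

>>> jog_arm:
  series:
    - {"dx":0,"dy":0,"dz":0,"rx":0,"ry":0,"rz":0,"gripper":0.28}

```text
t: 18.5
eef_pos: [489.5, 44.1, 196.6]
tcp_rot: [-1.571, 0.002, 1.555]
ft_force: [-0.4, -10.7, -0.5]
opening: 0.284
```

>>> jog_arm:
  series:
    - {"dx":0,"dy":0.001,"dz":0,"rx":0,"ry":0,"rz":-0.38,"gripper":0.28}
    - {"dx":0,"dy":0.001,"dz":0,"rx":0,"ry":0,"rz":-0.38,"gripper":0.28}
    - {"dx":0,"dy":0.001,"dz":0,"rx":0,"ry":0,"rz":-0.38,"gripper":0.28}

```text
t: 18.8
eef_pos: [489.5, 47.0, 196.6]
tcp_rot: [-1.571, 0.002, 1.535]
ft_force: [0.4, -12.0, -0.9]
opening: 0.277
```

>>> jog_arm:
  series:
    - {"dx":0,"dy":0.0005,"dz":0,"rx":0,"ry":0,"rz":-0.2,"gripper":0.28}
    - {"dx":0,"dy":0.0005,"dz":0,"rx":0,"ry":0,"rz":-0.2,"gripper":0.28}

```text
t: 19.0
eef_pos: [489.5, 48.0, 196.6]
tcp_rot: [-1.571, 0.002, 1.528]
ft_force: [0.0, -12.2, -1.2]
opening: 0.284
```

>>> jog_arm:
  series:
    - {"dx":0,"dy":0.0003,"dz":0,"rx":0,"ry":0,"rz":0,"gripper":0.28}
    - {"dx":0,"dy":0.0003,"dz":0,"rx":0,"ry":0,"rz":0,"gripper":0.28}

```text
t: 19.2
eef_pos: [489.5, 48.6, 196.6]
tcp_rot: [-1.571, 0.002, 1.529]
ft_force: [-1.2, -12.1, -0.9]
opening: 0.283
```

>>> jog_arm:
  series:
    - {"dx":0,"dy":0.0002,"dz":0,"rx":0,"ry":0,"rz":0,"gripper":0.28}
    - {"dx":0,"dy":0.0002,"dz":0,"rx":0,"ry":0,"rz":0,"gripper":0.28}

```text
t: 19.4
eef_pos: [489.5, 49.0, 196.6]
tcp_rot: [-1.571, 0.002, 1.529]
ft_force: [-0.0, -12.2, -1.7]
opening: 0.282
```

>>> jog_arm:
  series:
    - {"dx":0,"dy":0.0002,"dz":0,"rx":0,"ry":0,"rz":0,"gripper":0.28}
    - {"dx":0,"dy":0.0002,"dz":0,"rx":0,"ry":0,"rz":0,"gripper":0.28}

```text
t: 19.6
eef_pos: [489.5, 49.4, 196.6]
tcp_rot: [-1.571, 0.002, 1.528]
ft_force: [-0.5, -12.4, -0.9]
opening: 0.281
```

>>> jog_arm:
  series:
    - {"dx":0,"dy":0.0002,"dz":0,"rx":0,"ry":0,"rz":0,"gripper":0.28}
    - {"dx":0,"dy":0.0002,"dz":0,"rx":0,"ry":0,"rz":0,"gripper":0.28}
    - {"dx":0,"dy":0.0002,"dz":0,"rx":0,"ry":0,"rz":0,"gripper":0.28}
    - {"dx":0,"dy":0.0002,"dz":0,"rx":0,"ry":0,"rz":0,"gripper":0.28}

```text
t: 20.0
eef_pos: [489.4, 50.2, 196.6]
tcp_rot: [-1.571, 0.002, 1.528]
ft_force: [-0.2, -12.3, -0.8]
opening: 0.281
```

>>> jog_arm:
  series:
    - {"dx":0,"dy":-0.002,"dz":0,"rx":0,"ry":0,"rz":0.5,"gripper":0.28}
    - {"dx":0,"dy":-0.002,"dz":0,"rx":0,"ry":0,"rz":0.5,"gripper":0.28}

```text
t: 20.2
eef_pos: [489.4, 46.7, 196.6]
tcp_rot: [-1.571, 0.001, 1.546]
ft_force: [-0.5, -6.4, -0.7]
opening: 0.282
```

>>> jog_arm:
  series:
    - {"dx":0,"dy":-0.004,"dz":0,"rx":0,"ry":0,"rz":1,"gripper":0.28}
    - {"dx":0,"dy":-0.004,"dz":0,"rx":0,"ry":0,"rz":1,"gripper":0.28}

```text
t: 20.4
eef_pos: [489.7, 39.1, 196.7]
tcp_rot: [-1.571, 0.0, 1.582]
ft_force: [2.2, -1.9, -0.6]
opening: 0.282
```

>>> jog_arm:
  series:
    - {"dx":0,"dy":-0.004,"dz":0,"rx":0,"ry":0,"rz":1,"gripper":0.28}
    - {"dx":0,"dy":0,"dz":0,"rx":0,"ry":0,"rz":1,"gripper":0.28}

```text
t: 20.6
eef_pos: [489.5, 34.9, 196.7]
tcp_rot: [-1.57, 0.0, 1.618]
ft_force: [-1.9, -4.5, 0.9]
opening: 0.28
```

>>> jog_arm:
  series:
    - {"dx":0,"dy":-0.004,"dz":0,"rx":0,"ry":0,"rz":1,"gripper":0.28}
    - {"dx":0,"dy":0,"dz":0,"rx":0,"ry":0,"rz":1,"gripper":0.28}

```text
t: 20.8
eef_pos: [489.8, 31.2, 196.7]
tcp_rot: [-1.571, -0.0, 1.654]
ft_force: [-0.3, 1.5, -0.4]
opening: 0.282
```

>>> jog_arm:
  series:
    - {"dx":0,"dy":-0.004,"dz":0,"rx":0,"ry":0,"rz":1,"gripper":0.28}
    - {"dx":0,"dy":0,"dz":0,"rx":0,"ry":0,"rz":1,"gripper":0.28}

```text
t: 21.0
eef_pos: [489.8, 27.1, 196.6]
tcp_rot: [-1.571, -0.0, 1.689]
ft_force: [0.1, -0.3, -0.7]
opening: 0.277
```

>>> jog_arm:
  series:
    - {"dx":0,"dy":-0.004,"dz":0,"rx":0,"ry":0,"rz":1,"gripper":0.28}
    - {"dx":0,"dy":0,"dz":0,"rx":0,"ry":0,"rz":0,"gripper":0.28}

```text
t: 21.2
eef_pos: [489.8, 23.0, 196.6]
tcp_rot: [-1.571, -0.0, 1.706]
ft_force: [-0.5, -0.8, -0.5]
opening: 0.28
```

>>> jog_arm:
  series:
    - {"dx":0,"dy":0,"dz":0,"rx":0,"ry":0,"rz":0,"gripper":0.5}
    - {"dx":0,"dy":0,"dz":0,"rx":0,"ry":0,"rz":0,"gripper":0.5}
    - {"dx":0,"dy":0,"dz":0,"rx":0,"ry":0,"rz":0,"gripper":0.5}

```text
t: 21.5
eef_pos: [489.7, 23.4, 196.6]
tcp_rot: [-1.571, -0.0, 1.705]
ft_force: [-0.0, -0.3, -0.2]
opening: 0.468
```

```bash
python3 - <<'E'
from h import *
crop("side",220,130,160,120,5,"s5.png")
E
```

```text
(no output)
```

View pics/s5.png

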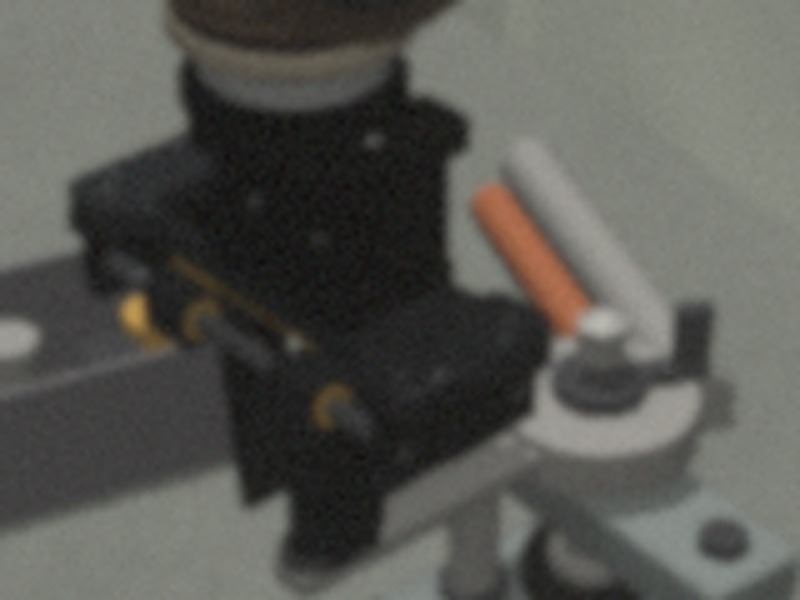

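>>> jog_arm:
  series:
    - {"dx":0,"dy":0.003,"dz":0,"rx":0,"ry":0,"rz":0,"gripper":0.5}
    - {"dx":0,"dy":0,"dz":0.01,"rx":0,"ry":0,"rz":0,"gripper":0.5}
    - {"dx":0,"dy":0,"dz":0.02,"rx":0,"ry":0,"rz":0,"gripper":0.5}
    - {"dx":0,"dy":0,"dz":0.04,"rx":0,"ry":0,"rz":0,"gripper":0.5}
    - {"dx":0,"dy":0,"dz":0.04,"rx":0,"ry":0,"rz":0,"gripper":0.5}

```text
t: 22.05
eef_pos: [489.4, 26.5, 308.5]
tcp_rot: [-1.57, -0.0, 1.705]
ft_force: [1.4, -0.4, 0.9]
opening: 0.499
```

>>> jog_arm:
  series:
    - {"dx":0,"dy":0.03,"dz":0.01,"rx":0,"ry":0,"rz":0,"gripper":0.5}
    - {"dx":0,"dy":0.035,"dz":0,"rx":0,"ry":0,"rz":0,"gripper":0.5}
    - {"dx":0,"dy":0.035,"dz":0,"rx":0,"ry":0,"rz":0,"gripper":0.5}
    - {"dx":0,"dy":0.035,"dz":0,"rx":0,"ry":0,"rz":0,"gripper":0.5}
    - {"dx":-0.01,"dy":0.035,"dz":0,"rx":0,"ry":0,"rz":0,"gripper":0.5}
    - {"dx":-0.01,"dy":0.035,"dz":0,"rx":0,"ry":0,"rz":0,"gripper":0.5}
    - {"dx":0,"dy":0,"dz":0,"rx":0,"ry":0,"rz":0,"gripper":0.5}

```text
t: 22.75
eef_pos: [468.5, 234.4, 317.4]
tcp_rot: [-1.571, -0.001, 1.708]
ft_force: [0.8, -0.6, -0.8]
opening: 0.5
```

```bash
python3 - <<'E'
from h import *
cv2.imwrite("pics/s6f.png",env.read_camera("side")[:,:,::-1])
crop("side",260,170,140,140,4,"s6.png")
crop("top",240,160,120,120,5,"t6.png")
cv2.imwrite("pics/t6f.png",env.read_camera("top")[:,:,::-1])
E
```

```text
(no output)
```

View pics/s6.png

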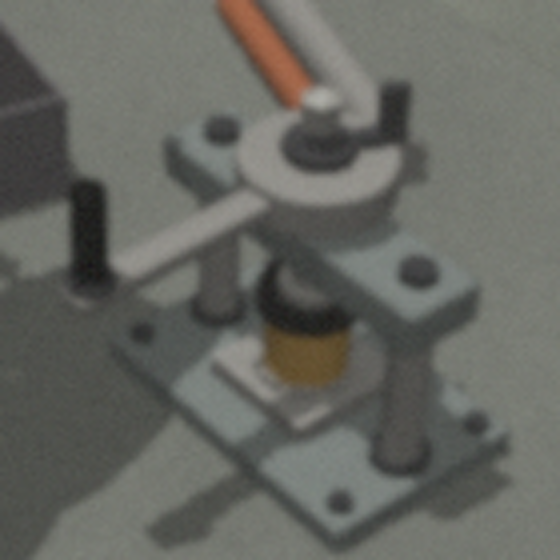

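View pics/t6.png

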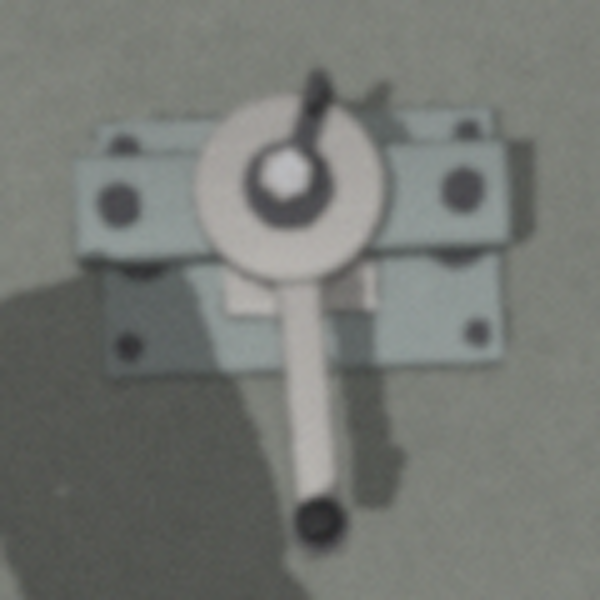

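View pics/t6f.png

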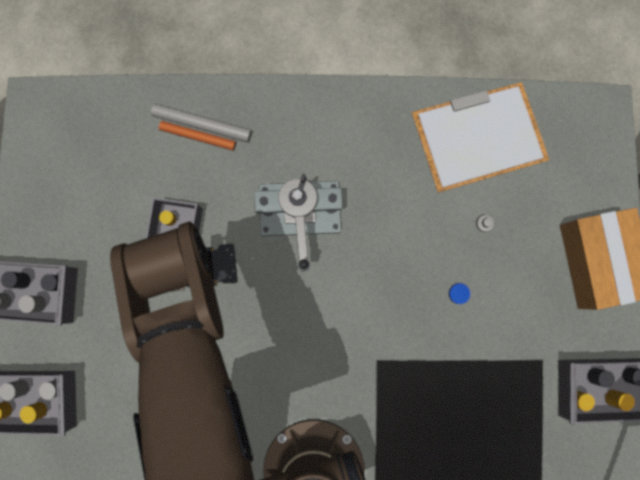

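```bash
python3 - <<'E'
from h import *
T=lambda u,v,z:px2w("top",240+u/5,160+v/5,z)
ax=np.array([641.2,43.6])
a=[]
for n,p in (("post",T(320,521,224)),("fin",T(317,88,209))):
    d=p[:2]-ax;b=np.degrees(np.arctan2(d[1],d[0]));a.append(b);print(n,p.round(1),np.hypot(*d).round(1),b.round(1))
rel=np.radians(a[0]+180-a[1]);print("lever",0.42+rel)
E
```

```text
post [490.4  27.1 224. ] 151.7 -173.8
fin [678.3  31.7 209. ] 39.0 -17.8
lever 0.838905768603471
```

```bash
python3 - <<'E'
from h import *
s=env.state();print(s["t"],s["eef_pos"],s["ft_force"]);print(env.job_done())
E
```

```text
22.95 [469.88279805 230.76497457 317.0343956 ] [ 0.49649017 -1.19761168  0.52333224]
the job is handed in; nothing more can be done
None
```

The sleeve is clamped at about 12 N on the grip post. The job was handed in at t = 23.0 s, with the gripper clear of everything.

- **Lever:** I pushed the fin over to the tightening stop. The force plateaued at about 6 N there, and the handle crept about 0.07 rad clockwise before I stopped. That is too light a push to turn the screw. In the last picture the lever measures about 0.84, its full travel.
- **Free-wheel check:** I swung the handle anticlockwise to its stop at about -0.7. It took only 1 to 2 N on the way, so it was clicking round freely. I pressed on the stop itself with up to about 21 N before backing off.
- **Tightening:** It took two clockwise strokes. The first drove the loose screw at about 7 N. On the second the sleeve began to bear, and I ended with a slow creep held at 12.0 to 12.4 N for about one second. The highest reading on the post while tightening was about 12.5 N.
- **Stationary reading:** When I paused partway through the second stroke, the reading fell to 9.3 N and then 10.7 N. I went on until it held about 12 N at near-zero speed. I took no stationary reading after that.
- **Release:** The handle sprang back about 0.1 rad or a little more, and I lifted clear. Pictures show the dust cap and adaptor where they were, and the part of the bin not hidden by the arm looks unmoved.
- **Not checked:** The screw angle was not measured directly. That it did not turn during the lever push or free-wheel check, and was never backed off, I infer from the forces.

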